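Sweep used tube caps into the discard tray

ROBOT

A 7-joint arm with a two-finger parallel gripper is mounted at the origin on the work surface. World frame = base frame: x ahead of the robot, y to its left, z up, the work surface at z = 0. Lengths are in m, angles in rad, forces in N, time in s.
With the tool pointing down it reaches from about 0.4 to 0.85 m from the base axis. Payload 10.4 kg.
Tool frame: the origin (TCP) lies between the finger pads; the fingertips stand 22 mm ahead of it and the grasp point (between the pads) lies 3 mm ahead of it; z points along the fingers, y is the line along which they close (so a half turn about z gives the same grasp; the last joint's range is limited). The gripper opens to 85 mm and grips with 20 to 120 N. Pads are 22 mm wide; open, the fingers measure 114 mm over their backs; the gripper's body (76 mm by 85 mm) begins 54 mm behind the grasp point. The pads swing forward as they close: fully open they stand 13 mm farther back than shut.
Start: joints at [1.198, 0.332, -0.065, 1.46, 0.022, 1.35, -0.088], TCP at [0.214, -0.587, 0.253] pointing down, gripper open.
Joint ranges: [-2.6, 2.6], [-0.5, 2.12], [-1.47, 1.34], [0.16, 2.42], [-1.27, 4.41], [0.06, 2.06], [-2.6, 2.6]. Speed limits (rad/s): [2.22, 2.22, 2.79, 2.79, 3.14, 3.14, 3.14].

INTERFACE

Orientations are given as a unit quaternion [x, y, z, w].
In Python, from workcell import manip, camera, ticket, boxes_of, outline_of gives the robot as it stands.
- The arm moves only by the tool carry_out, never from a script. Its argument "deltas" is a list of rows, each a list of 5 numbers: the shift along the tool's x, y, z as a fraction of full scale, then the turn about the tool's z as a fraction of full scale, then the opening, from -1 (shut) to 1 (fully open), so that 0 is half open. In form: [[tx, ty, tz, spin, gripper], ...]. A call has 1 to 20 rows; each row is the pose to reach, as a shift and turn from the pose commanded when the call began, along the tool's axes at that moment; what a row does not reach only later rows make up. Full scale, the value 1, is 150 mm for a shift and 30 degrees for a turn. A row lasts 1/8 s, in which the tool goes at most 62.5 mm and 10.7 degrees, less where a joint would pass 70% of its speed; a pose out of reach is approached as far as the arm can. A call with a number of a shift or a turn outside -1 to 1 is refused whole. A call with a gripper value outside its range is refused whole. The fingers move at their own pace and stop on an object; "force" is the grip in N (left out, the last holds). Time passes only in rows, so rows that repeat a pose let the fingers close. It gives the time, the measured TCP pose, the force, the opening and the grip force at its end, in the units of the state.
- manip.get_obs(): the state, without advancing time (a new reading comes with each control period).
- camera(name): name is "scene" or "top" or "wrist"; returns a dict with "img" (420x560x3 uint8, red, green, blue), "depth" (420x560 float32, m along the optical axis (not along the pixel's ray), 0 where there is no reading), "vertical_fov" (degrees; the focal length in pixels is half the picture's height over the tangent of half this angle, whatever the lens; pixels are square), "cx", "cy" (the principal point, pixels), "R" (3x3) and "t" (3): a world point X has camera coordinates R X + t. Camera axes: x right, y down, z forward; pixel columns grow to the right and rows downward; lengths in m; the calibration is good to about 2 mm. A picture is of the moment at which its call begins.
- ticket.hand_in(): hands the job in; it is judged then, once.
Trained networks look in a picture, given as the dict that the camera call returned (one of the last four; its "shot" number tells which), for a name from the list of things; names that differ only in an ending like _2 or _b are one class to them, and where a whole thing is asked for, a point or a joint stands for the part that bears it (a point fixed in the world has none). Each returns a list of dicts, best first, with "conf" (0 to 1); they miss things now and then, are a little off and sometimes report something else, mostly with a low value. They report only what shows in the picture. A call takes as long as a camera call.
- boxes_of(query, picture): "position" ([x, y, z] in m, in world coordinates, good to about 4 mm: the middle of the surface that is visible of it).
- outline_of(query, picture): "region" (420x560 bool, what is visible of it).
The state is a dict: "clock": time; "joint_pos": joint angles; "joint_velocities": joint speeds; "tau": joint torques, N m; "position": TCP position; "ee_rot": TCP orientation; "ft_force": force on the tool from outside, world axes, zero at the start; "torque": the same for the moment, N m; "grip_width": opening from 0.0 (shut) to 1.0 (fully open); "grasp_force": force on a finger pad.
Only numpy, scipy, OpenCV 4.12 (cv2) and the standard library are available. Lean on these libraries where they do the work, as an engineer would, in place of code of your own. Each camera call takes 0.05 s, during which the arm holds its last target. There are 200 camera calls.

TASK

Clear the lab bench: use the fingertips to sweep the three used orange tube caps along the bench and in through the open side of the white discard tray, until each lies completely inside it. Only push them - do not pick up or carry any cap - and leave the clean blue cap, the amber vial and the reagent jar where they stand.

Things in the scene. Friction and masses are not known exactly. Their poses are not given: they have to be found in the camera images.
- tray: white tray fixed to the bench, mouth (its -y side) open, facing roughly world -y. Inside 230 mm wide (x -115 to 115); floor 2 mm thick, 160 mm deep (y -80 to 80); before it a thin ramp (y -105 to -80) rises from the bench, caps slide up it. Walls 5 mm thick, 30 mm high: sides y -105 to 80, back at y 80 with a red strip. Origin on the bench under the floor's middle, +y towards the back, z up
- used_cap_a: orange screw cap of a 50 ml sample tube, used: a plain disc 34 mm across and 14 mm high, about 12 g, lying flat on the bench and free to slide; origin at the centre of its underside, z up
- used_cap_b: orange screw cap of a 50 ml sample tube, used: a plain disc 34 mm across and 14 mm high, about 12 g, lying flat on the bench and free to slide; origin at the centre of its underside, z up
- used_cap_c: orange screw cap of a 50 ml sample tube, used: a plain disc 34 mm across and 14 mm high, about 12 g, lying flat on the bench and free to slide; origin at the centre of its underside, z up
- clean_cap: clean blue screw cap, same shape and size as the orange ones (34 mm across, 14 mm high), on the bench among them; leave it where it is. Origin at the centre of its underside. It and the orange caps start at least 50 mm apart, centre to centre, spread side by side along world x
- vial: amber glass vial with black cap, 28 mm across and 50 mm high, standing on the bench beyond the caps; leave alone. Origin at the centre of its underside
- reagent_jar: clear glass reagent jar with blue lid, 50 mm across and 65 mm high, standing on the bench beyond the caps; leave alone. Origin at the centre of its underside

How it is judged:
By the outcome, as a careful person would: the job done as asked, in the order asked, and still so for the second after the job is handed in, with the robot touching nothing.
It also fails if it takes over 72 s, if anything falls off the work surface, if the arm or the gripper's body presses on something with over 40 N, if the wrist force passes 120 N, or if a joint passes its speed limit or range.

## Working session

There is one attempt and no reset: what is moved stays moved. The work goes in short steps, Python scripts to look and compute and a tool call to move; the robot and the scene stay as the last step left them, time stands still between calls to the robot, and variables do not carry over. Pictures are saved under pics/ and viewed, at most 10 in all, crops included, and the job is handed in when it is done.

Besides the shell and the picture viewer there is one more tool, called after "Request:" by a JSON object that holds its "op" and its "data". carry_out: Moves the arm, as the interface text tells. Its arguments: {"type":"object","properties":{"deltas":{"type":"array","items":{"type":"array","items":{"type":"number"}}},"force":{"type":"number"}},"required":["deltas"]}

```bash
mkdir -p pics
cat > h.py <<'E'
from workcell import manip, camera, ticket, boxes_of, outline_of
import numpy as np, cv2
def pts(p,mask):
    f=p["img"].shape[0]/2/np.tan(np.radians(p["vertical_fov"])/2)
    v,u=np.nonzero(mask&(p["depth"]>0)); d=p["depth"][v,u]
    c=np.stack([(u-p["cx"])/f*d,(v-p["cy"])/f*d,d],1)
    return (c-p["t"])@p["R"]
E
python3 - <<'E'
from h import *
o=manip.get_obs();print(o["position"],o["ee_rot"],o["clock"],o["ft_force"])
p=camera("top");cv2.imwrite("pics/top1.png",p["img"][...,::-1])
for q in ["tray","used_cap_a","clean_cap","vial","reagent_jar"]:
    print(q,[(np.round(b["position"],3).tolist(),round(b["conf"],2)) for b in boxes_of(q,p)])
    for r in outline_of(q,p)[:4]:
        P=pts(p,r["region"]);hi=P[P[:,2]>P[:,2].max()-.006] if len(P) else P
        v,u=np.nonzero(r["region"]);print("   ",round(r["conf"],2),len(P),u.mean().round(),v.mean().round(),P.min(0).round(3),P.max(0).round(3))
        if q=="tray":
            print(cv2.minAreaRect(P[:,:2].astype(np.float32)), "red?")
E
```

```text
[ 0.2140635  -0.58684625  0.25254202] [ 9.84742897e-01  1.74014240e-01 -1.59839016e-04 -6.67647110e-04] 0.0 [-0.67051896  0.12059909 -0.07434757]
tray [([0.546, 0.305, -0.001], 0.71)]
    0.67 10301 168.0 247.0 [ 0.427  0.192 -0.004] [0.674 0.403 0.036]
((0.5497196316719055, 0.29850345849990845), (0.24035312235355377, 0.20114652812480927), 2.8109023571014404) red?
used_cap_a [([0.586, -0.15, 0.015], 0.75), ([0.667, -0.09, 0.014], 0.66), ([0.451, -0.118, 0.014], 0.63)]
    0.72 247 360.0 290.0 [ 0.433 -0.138 -0.   ] [ 0.469 -0.101  0.02 ]
    0.52 195 372.0 226.0 [ 0.573 -0.171  0.001] [ 0.605 -0.135  0.019]
    0.44 192 345.0 192.0 [ 0.652 -0.113 -0.001] [ 0.685 -0.077  0.019]
clean_cap [([0.53, -0.071, 0.013], 0.46)]
    0.59 216 337.0 256.0 [ 0.506 -0.09  -0.002] [ 0.542 -0.055  0.018]
vial [([0.758, -0.075, 0.05], 0.7)]
    0.77 208 336.0 151.0 [ 0.749 -0.094 -0.003] [ 0.796 -0.062  0.054]
    0.17 227 337.0 256.0 [ 0.506 -0.091 -0.002] [ 0.543 -0.055  0.018]
reagent_jar [([0.753, -0.217, 0.06], 0.67)]
    0.91 605 402.0 148.0 [ 0.738 -0.274 -0.003] [ 0.816 -0.2    0.069]
```

View pics/top1.png

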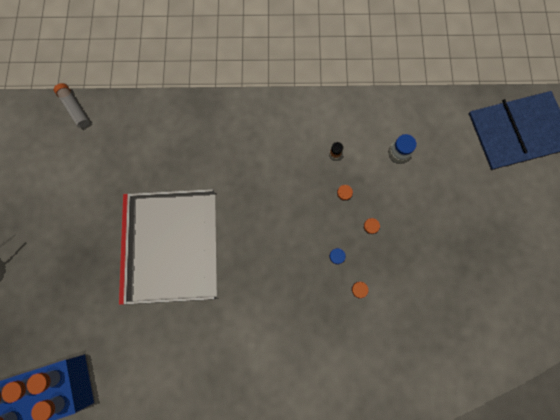

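Request:
{"op": "carry_out", "data": {"deltas": [[0.33,-0.15,0,-0.33,-0.43],[0.67,-0.3,0,-0.67,-0.43],[1,-0.45,0,-1,-0.43],[1,-0.45,0,-1,-0.43]]}}

```text
clock: 1.05
position: [0.3362, -0.4687, 0.2538]
ee_rot: [0.904, 0.427, 0.001, 0.0]
ft_force: [-0.4, 0.2, -1.3]
grip_width: 0.285
grasp_force: 0.0
```

Run:
```python
from h import *
p=camera("top")
r=outline_of("tray",p)[0]["region"]; r=cv2.dilate(r.astype(np.uint8),np.ones((7,7)))>0
P=pts(p,r);W=P[(P[:,2]>.02)&(P[:,2]<.045)]
print(len(W),cv2.minAreaRect(W[:,:2].astype(np.float32)),W.min(0),W.max(0))
for n,q in (("used","used_cap_a"),("clean","clean_cap")):
    for s in outline_of(q,p)[:3]:
        P=pts(p,s["region"]);T=P[(P[:,2]>.008)];print(n,s["conf"],len(T),((T.min(0)+T.max(0))/2).round(4))
o=manip.get_obs();print(o["position"],o["ee_rot"],o["grip_width"],o["joint_pos"])
```

```text
1467 ((0.5498674511909485, 0.2987777292728424), (0.24016910791397095, 0.2013435959815979), 2.6691932678222656) [0.42562663 0.19326952 0.02000533] [0.67425043 0.40364767 0.03511262]
used 0.76 205 [ 0.4511 -0.1174  0.0139]
used 0.61 178 [ 0.5915 -0.1512  0.014 ]
used 0.59 179 [ 0.6684 -0.0943  0.0138]
clean 0.5 192 [ 0.5224 -0.0727  0.0138]
[ 0.33088071 -0.47332853  0.25330339] [ 9.06725774e-01  4.21720619e-01 -2.81515352e-04  1.06293943e-04] 0.28505839625276036 [ 1.06813461  0.23814598 -0.22052165  1.58280144  0.05382326  1.32649678
  0.14050495]
```

Request:
{"op": "carry_out", "data": {"deltas": [[0.33,0.09,0.15,-0.33,-0.43],[0.67,0.18,0.35,-0.67,-0.43],[0.97,0.27,0.5,-1,-0.43],[0.97,0.27,0.5,-1,-0.43]]}}

```text
clock: 1.75
position: [0.4582, -0.3839, 0.1761]
ee_rot: [0.764, 0.645, 0.001, -0.002]
ft_force: [-0.4, -0.5, -1.0]
grip_width: 0.285
grasp_force: 0.0
```

Run:
```python
from h import *
o=manip.get_obs();print(o["position"],o["ee_rot"],o["grip_width"])
```

```text
[ 0.45820427 -0.38394653  0.17608478] [ 7.63987910e-01  6.45227630e-01  6.88360342e-04 -1.81787412e-03] 0.2849437409777227
```

Request:
{"op": "carry_out", "data": {"deltas": [[0.3,0.25,0.2,-0.2,-0.43],[0.6,0.5,0.45,-0.33,-0.43],[0.8,0.69,0.67,-0.33,-0.43],[0.8,0.69,0.67,-0.33,-0.43],[0.8,0.69,0.67,-0.33,-0.43]]}}

```text
clock: 2.38
position: [0.5784, -0.2887, 0.0778]
ee_rot: [0.709, 0.706, -0.001, 0.0]
ft_force: [-0.1, -0.3, 0.6]
grip_width: 0.287
grasp_force: 0.0
```

Run:
```python
from h import *
p=camera("wrist");cv2.imwrite("pics/w1.png",p["img"][...,::-1])
o=manip.get_obs();print(o["position"],o["ee_rot"],o["grip_width"])
```

```text
[ 0.57834564 -0.28924866  0.07852389] [ 7.08830109e-01  7.05378677e-01 -5.53322155e-04  7.01506515e-04] 0.2873633639736874
```

View pics/w1.png

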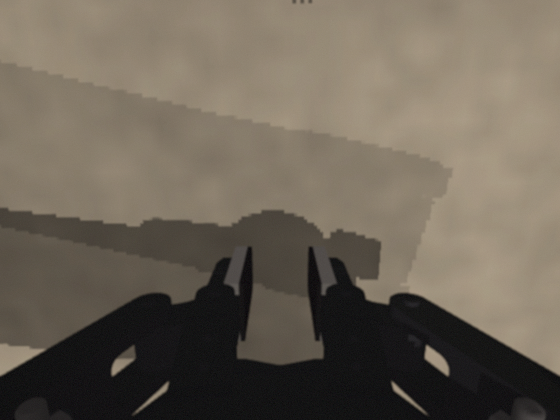

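The wrist picture shows the two fingertips forked at columns 245–320 over clear bench. Lowering behind the middle cap.

Request:
{"op": "carry_out", "data": {"deltas": [[0.2,0.09,0.1,0,-0.43],[0.3,0.09,0.2,0,-0.43],[0.4,0.09,0.3,0,-0.43],[0.5,0.09,0.33,0,-0.43],[0.5,0.09,0.33,0,-0.43]]}}

```text
clock: 3.05
position: [0.5927, -0.2102, 0.0282]
ee_rot: [0.707, 0.707, 0.0, -0.0]
ft_force: [-0.1, -0.7, -0.5]
grip_width: 0.282
grasp_force: 0.0
```

Run:
```python
from h import *
p=camera("wrist");cv2.imwrite("pics/w2.png",p["img"][...,::-1])
o=manip.get_obs();print(o["position"],o["ft_force"])
```

```text
[ 0.59288111 -0.21151083  0.02866388] [ 0.83521882 -0.95435566 -0.16955919]
```

View pics/w2.png

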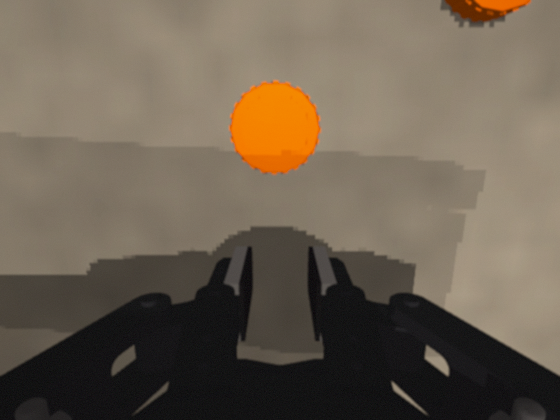

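The cap sits at (276, 127), centred on the fork (middle at column 282); pushing.

Request:
{"op": "carry_out", "data": {"deltas": [[0.06,0,0,0,-0.43],[0.12,0,0,0,-0.43],[0.18,0,0,0,-0.43],[0.25,0,0,0,-0.43],[0.32,0,0,0,-0.43],[0.4,0,0,0,-0.43],[0.48,0,0,0,-0.43],[0.56,0,0,0,-0.43],[0.64,0,0,0,-0.43],[0.72,0,0,0,-0.43],[0.8,0,0,0,-0.43],[0.88,0,0,0,-0.43],[0.94,0,0,0,-0.43],[0.98,0,0,0,-0.43],[1,0,0,0,-0.43]]}}

```text
clock: 4.97
position: [0.5929, -0.0613, 0.0283]
ee_rot: [0.707, 0.707, -0.0, 0.0]
ft_force: [-0.5, -0.5, -1.0]
grip_width: 0.289
grasp_force: 0.1
```

Run:
```python
from h import *
p=camera("wrist");cv2.imwrite("pics/w3.png",p["img"][...,::-1])
o=manip.get_obs();print(o["position"],o["ft_force"])
for b in boxes_of("used_cap_a",p):print(b["position"],b["conf"])
```

```text
[ 0.59292526 -0.06102815  0.02831198] [0.70126542 0.27968084 0.35531538]
[0.6656, -0.084, 0.0141] 0.78
[0.5917, -0.0383, 0.0115] 0.77
[0.4619, -0.1065, 0.006] 0.6
```

View pics/w3.png

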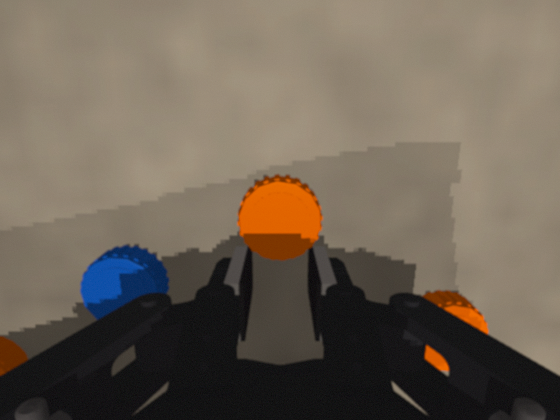

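The cap is cradled in the fork at (280, 215); the blue cap at (125, 285) is clear. Continuing.

Request:
{"op": "carry_out", "data": {"deltas": [[0.06,0,0,0,-0.43],[0.14,0,0,0,-0.43],[0.22,0,0,0,-0.43],[0.3,0,0,0,-0.43],[0.38,-0.02,0,0,-0.43],[0.46,-0.04,0,0,-0.43],[0.54,-0.06,0,0,-0.43],[0.62,-0.08,0,0,-0.43],[0.7,-0.1,0,0,-0.43],[0.78,-0.12,0,0,-0.43],[0.86,-0.14,0,0,-0.43],[0.94,-0.16,0,0,-0.43],[1,-0.18,0,0,-0.43]]}}

```text
clock: 6.7
position: [0.5658, 0.0894, 0.0283]
ee_rot: [0.707, 0.707, 0.0, -0.0]
ft_force: [-0.6, -0.8, -0.3]
grip_width: 0.285
grasp_force: 0.1
```

Request:
{"op": "carry_out", "data": {"deltas": [[0.06,-0.02,0,0,-0.43],[0.14,-0.04,0,0,-0.43],[0.22,-0.06,0,0,-0.43],[0.3,-0.08,0,0,-0.43],[0.38,-0.08,0,0,-0.43],[0.46,-0.08,0,0,-0.43],[0.54,-0.08,0,0,-0.43],[0.62,-0.08,0,0,-0.43],[0.7,-0.08,0,0,-0.43],[0.78,-0.08,0,0,-0.43],[0.86,-0.08,0,0,-0.43],[0.94,-0.08,0,0,-0.43],[1,-0.08,0,0,-0.43]]}}

```text
clock: 8.32
position: [0.5541, 0.2394, 0.0283]
ee_rot: [0.707, 0.707, 0.0, -0.0]
ft_force: [-1.0, -0.1, 0.1]
grip_width: 0.286
grasp_force: 0.1
```

Run:
```python
from h import *
p=camera("wrist");cv2.imwrite("pics/w4.png",p["img"][...,::-1])
o=manip.get_obs();print(o["position"],o["ft_force"])
for b in boxes_of("used_cap_a",p):print(b["position"],b["conf"])
```

```text
[0.55386485 0.24075623 0.02839521] [-0.45383741  0.98346456 -0.12091961]
[0.5527, 0.2635, 0.0169] 0.65
```

View pics/w4.png

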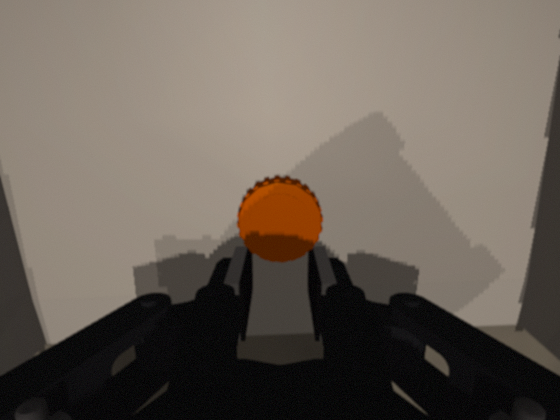

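The cap is in the tray at (280, 218), still in the fork, both side walls clear. Pushing it deeper, then withdrawing upward.

Request:
{"op": "carry_out", "data": {"deltas": [[0.05,0,0,0,-0.43],[0.12,0,0,0,-0.43],[0.19,0,0,0,-0.43],[0.25,0,0,0,-0.43],[0.29,0,0,0,-0.43],[0.3,0,0,0,-0.43],[0.3,0,0,0,-0.43],[0.2,0,0,0,-0.43],[0.1,0,0,0,-0.43],[0,0,-0.2,0,-0.43],[-0.2,0.1,-0.5,0,-0.43],[-0.5,0.3,-0.5,0,-0.43],[-0.8,0.5,-0.5,0,-0.43],[-1,0.7,-0.5,0,-0.43]]}}

```text
clock: 10.18
position: [0.6599, 0.0834, 0.1035]
ee_rot: [0.709, 0.705, -0.001, 0.001]
ft_force: [-0.2, 0.6, -0.3]
grip_width: 0.283
grasp_force: 0.0
```

Request:
{"op": "carry_out", "data": {"deltas": [[-0.3,0,0,0,-0.43],[-0.6,0,0,0,-0.43],[-0.9,0.03,0,0,-0.43],[-1,0.06,0,0,-0.43]]}}

```text
clock: 10.68
position: [0.6673, -0.0677, 0.1032]
ee_rot: [0.71, 0.705, -0.001, 0.001]
ft_force: [0.9, -0.1, -0.5]
grip_width: 0.283
grasp_force: 0.0
```

Request:
{"op": "carry_out", "data": {"deltas": [[-0.3,0,0,0,-0.43],[-0.5,0,0,0,-0.43],[-0.66,0,0,0,-0.43],[-0.66,0,0.2,0,-0.43],[-0.66,0,0.4,0,-0.43],[-0.66,0,0.5,0,-0.43],[-0.66,0,0.5,0,-0.43]]}}

```text
clock: 11.55
position: [0.6673, -0.1602, 0.0275]
ee_rot: [0.707, 0.707, -0.0, -0.001]
ft_force: [-0.9, 0.8, 0.2]
grip_width: 0.285
grasp_force: 0.0
```

Run:
```python
from h import *
o=manip.get_obs();print(o["position"],o["ft_force"])
for c in ("top","wrist"):
  p=camera(c);
  if c=="wrist":cv2.imwrite("pics/w5.png",p["img"][...,::-1])
  for q in ("used_cap_a","clean_cap"):
    for b in boxes_of(q,p):print(c,q,b["position"],b["conf"])
```

```text
[ 0.66729297 -0.16016201  0.02750482] [-0.86046704  0.84452808  0.18781414]
top used_cap_a [0.4512, -0.1154, 0.0139] 0.75
top used_cap_a [0.6681, -0.0925, 0.0128] 0.56
top used_cap_a [0.5497, 0.3047, 0.0156] 0.46
top clean_cap [0.5306, -0.0736, 0.0143] 0.74
top clean_cap [0.6664, -0.0892, 0.0176] 0.18
wrist used_cap_a [0.6661, -0.0966, 0.0138] 0.85
```

View pics/w5.png

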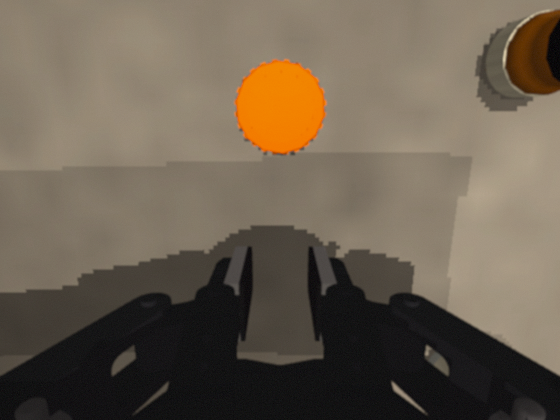

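Cap b is centred ahead of the fork at (281, 107); the vial (530, 55) is well to the side.

Request:
{"op": "carry_out", "data": {"deltas": [[0.06,0,0,0,-0.43],[0.12,0,0,0,-0.43],[0.18,0,0,0,-0.43],[0.24,0,0,0,-0.43],[0.3,0,0,0,-0.43],[0.37,0,0,0,-0.43],[0.44,-0.01,0,0,-0.43],[0.52,-0.02,0,0,-0.43],[0.6,-0.04,0,0,-0.43],[0.68,-0.06,0,0,-0.43],[0.76,-0.08,0,0,-0.43],[0.84,-0.1,0,0,-0.43],[0.92,-0.12,0,0,-0.43],[1,-0.14,0,0,-0.43]]}}

```text
clock: 13.6
position: [0.6468, -0.0098, 0.0283]
ee_rot: [0.707, 0.707, 0.0, 0.0]
ft_force: [-0.9, 0.4, 0.1]
grip_width: 0.287
grasp_force: 0.0
```

Request:
{"op": "carry_out", "data": {"deltas": [[0.08,-0.02,0,0,-0.43],[0.16,-0.04,0,0,-0.43],[0.24,-0.06,0,0,-0.43],[0.32,-0.08,0,0,-0.43],[0.4,-0.1,0,0,-0.43],[0.48,-0.12,0,0,-0.43],[0.56,-0.14,0,0,-0.43],[0.64,-0.16,0,0,-0.43],[0.72,-0.17,0,0,-0.43],[0.8,-0.17,0,0,-0.43],[0.88,-0.17,0,0,-0.43],[0.95,-0.17,0,0,-0.43],[1,-0.17,0,0,-0.43]]}}

```text
clock: 15.22
position: [0.6216, 0.1403, 0.0283]
ee_rot: [0.707, 0.707, 0.0, -0.0]
ft_force: [0.8, -0.1, 0.9]
grip_width: 0.284
grasp_force: 0.0
```

Run:
```python
from h import *
p=camera("wrist");cv2.imwrite("pics/w6.png",p["img"][...,::-1])
o=manip.get_obs();print(o["position"],o["ft_force"])
for b in boxes_of("used_cap_a",p):print(b["position"],b["conf"])
```

```text
[0.62141699 0.14132579 0.02830922] [-0.80698274  1.08291858  0.58135764]
[0.6204, 0.1584, 0.0149] 0.62
```

View pics/w6.png

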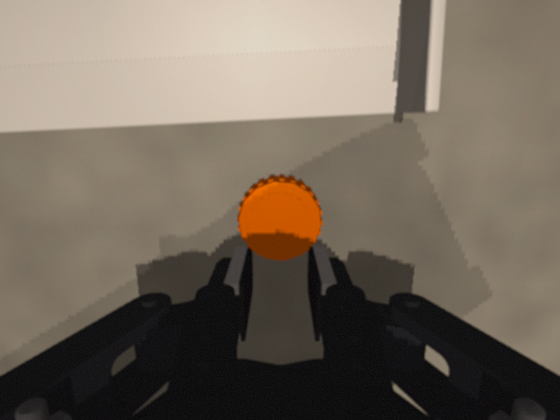

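Cap b is cradled just before the ramp at (280, 217), the right wall at column 398; easing slightly left for clearance.

Request:
{"op": "carry_out", "data": {"deltas": [[0.08,-0.02,0,0,-0.43],[0.16,-0.04,0,0,-0.43],[0.24,-0.06,0,0,-0.43],[0.32,-0.07,0,0,-0.43],[0.4,-0.07,0,0,-0.43],[0.48,-0.07,0,0,-0.43],[0.56,-0.07,0,0,-0.43],[0.64,-0.07,0,0,-0.43],[0.72,-0.07,0,0,-0.43],[0.8,-0.07,0,0,-0.43],[0.87,-0.07,0,0,-0.43],[0.91,-0.07,0,0,-0.43],[0.93,-0.07,0,0,-0.43],[0.93,-0.07,0,0,-0.43],[0.8,-0.07,0,0,-0.43],[0.7,-0.07,0,0,-0.43],[0.6,-0.07,-0.2,0,-0.43],[0.3,-0.2,-0.5,0,-0.43],[0,-0.4,-0.5,0,-0.43],[-0.3,-0.6,-0.5,0,-0.43]]}}

```text
clock: 17.82
position: [0.5309, 0.0912, 0.1039]
ee_rot: [0.708, 0.706, 0.0, 0.001]
ft_force: [2.0, -0.8, 0.0]
grip_width: 0.285
grasp_force: 0.0
```

Run:
```python
from h import *
o=manip.get_obs();print(o["position"],o["ee_rot"],o["ft_force"])
p=camera("top")
for q in ("used_cap_a","clean_cap"):
    for b in boxes_of(q,p):print(q,b["position"],b["conf"])
```

```text
[0.53085751 0.09117597 0.10389828] [7.08327674e-01 7.05883201e-01 2.02593066e-04 8.78863867e-04] [ 1.95823604 -0.77253279  0.02669782]
used_cap_a [0.6098, 0.3005, 0.0167] 0.75
used_cap_a [0.5501, 0.3056, 0.015] 0.57
used_cap_a [0.4538, -0.1159, 0.0144] 0.5
clean_cap [0.5298, -0.0767, 0.0139] 0.72
```

Request:
{"op": "carry_out", "data": {"deltas": [[-0.3,-0.15,0,0,-0.43],[-0.6,-0.3,0,0,-0.43],[-0.9,-0.45,0,0,-0.43],[-1,-0.52,0,0,-0.43]]}}

```text
clock: 18.48
position: [0.4526, -0.0582, 0.1034]
ee_rot: [0.709, 0.706, -0.0, 0.0]
ft_force: [0.2, 0.3, 1.1]
grip_width: 0.285
grasp_force: 0.0
```

Request:
{"op": "carry_out", "data": {"deltas": [[-0.3,0,0,0,-0.43],[-0.6,0,0,0,-0.43],[-0.84,0,0,0,-0.43],[-0.84,0,0.1,0,-0.43],[-0.84,0,0.3,0,-0.43],[-0.84,0,0.5,0,-0.43],[-0.84,0,0.5,0,-0.43],[-0.84,0,0.5,0,-0.43]]}}

```text
clock: 19.48
position: [0.454, -0.181, 0.0291]
ee_rot: [0.707, 0.707, 0.0, 0.0]
ft_force: [0.3, -0.3, 0.7]
grip_width: 0.28
grasp_force: 0.0
```

Run:
```python
from h import *
p=camera("wrist");cv2.imwrite("pics/w7.png",p["img"][...,::-1])
o=manip.get_obs();print(o["position"],o["ft_force"])
for b in boxes_of("used_cap_a",p):print(b["position"],b["conf"])
```

```text
[ 0.45421655 -0.18127358  0.02946197] [ 0.28806231 -0.14383502  0.36827111]
[0.4515, -0.1141, 0.0153] 0.73
```

View pics/w7.png

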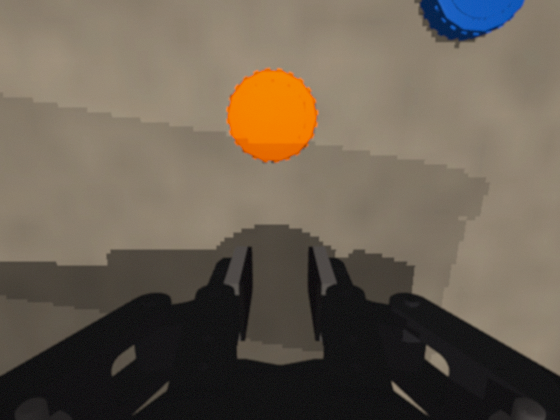

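Cap c at (272, 115) is about 4 mm left of the fork's centre; the blue cap (470, 15) is clear to the right. Correcting and pushing straight past it.

Request:
{"op": "carry_out", "data": {"deltas": [[0.06,-0.03,0,0,-0.43],[0.12,-0.03,0,0,-0.43],[0.18,-0.03,0,0,-0.43],[0.24,-0.03,0,0,-0.43],[0.3,-0.03,0,0,-0.43],[0.37,-0.03,0,0,-0.43],[0.44,-0.03,0,0,-0.43],[0.52,-0.04,0,0,-0.43],[0.6,-0.05,0,0,-0.43],[0.68,-0.05,0,0,-0.43],[0.76,-0.05,0,0,-0.43],[0.84,-0.05,0,0,-0.43],[0.92,-0.05,0,0,-0.43],[1,-0.05,0,0,-0.43]]}}

```text
clock: 21.32
position: [0.4459, -0.0306, 0.0283]
ee_rot: [0.707, 0.707, -0.0, 0.0]
ft_force: [-0.1, -0.3, -0.4]
grip_width: 0.285
grasp_force: 0.0
```

Request:
{"op": "carry_out", "data": {"deltas": [[0.08,0,0,0,-0.43],[0.16,0.02,0,0,-0.43],[0.24,0.04,0,0,-0.43],[0.32,0.06,0,0,-0.43],[0.4,0.08,0,0,-0.43],[0.48,0.1,0,0,-0.43],[0.56,0.12,0,0,-0.43],[0.64,0.14,0,0,-0.43],[0.72,0.16,0,0,-0.43],[0.8,0.18,0,0,-0.43],[0.88,0.2,0,0,-0.43],[0.95,0.22,0,0,-0.43],[1,0.23,0,0,-0.43]]}}

```text
clock: 22.95
position: [0.4807, 0.1193, 0.0283]
ee_rot: [0.707, 0.707, 0.0, -0.0]
ft_force: [-0.6, -0.6, -0.1]
grip_width: 0.286
grasp_force: 0.1
```

Run:
```python
from h import *
p=camera("wrist");cv2.imwrite("pics/w8.png",p["img"][...,::-1])
o=manip.get_obs();print(o["position"],o["ft_force"])
for b in boxes_of("used_cap_a",p):print(b["position"],b["conf"])
```

```text
[0.48082624 0.12019021 0.02837605] [-0.03428193  1.4116602   0.37740913]
[0.4796, 0.1421, 0.0166] 0.71
```

View pics/w8.png

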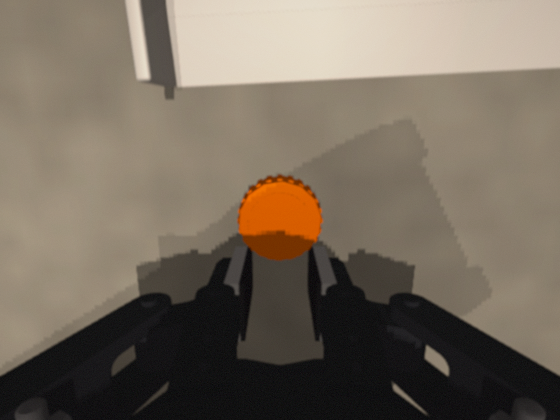

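Cap c is cradled at (280, 217), left wall at column 172; nudging right a little and pushing in.

Request:
{"op": "carry_out", "data": {"deltas": [[0.08,0.02,0,0,-0.43],[0.16,0.04,0,0,-0.43],[0.24,0.05,0,0,-0.43],[0.32,0.05,0,0,-0.43],[0.4,0.05,0,0,-0.43],[0.48,0.05,0,0,-0.43],[0.56,0.05,0,0,-0.43],[0.64,0.05,0,0,-0.43],[0.72,0.05,0,0,-0.43],[0.8,0.05,0,0,-0.43],[0.88,0.05,0,0,-0.43],[0.95,0.05,0,0,-0.43],[0.99,0.05,0,0,-0.43],[1,0.05,0,0,-0.43],[1,0.05,0,0,-0.43],[0.9,0.05,0,0,-0.43],[0.8,0.05,0,0,-0.43],[0.7,0.05,-0.2,0,-0.43],[0.4,0.05,-0.6,0,-0.43],[0,0.05,-0.8,0,-0.43]]}}

```text
clock: 25.55
position: [0.4883, 0.1311, 0.1422]
ee_rot: [0.707, 0.707, 0.001, 0.001]
ft_force: [1.3, -0.8, -0.1]
grip_width: 0.284
grasp_force: 0.0
```

Request:
{"op": "carry_out", "data": {"deltas": [[-0.3,0,-0.2,0,-0.43],[-0.6,0,-0.3,0,-0.43],[-0.9,0,-0.3,0,-0.43],[-0.9,0,-0.3,0,-0.43]]}}

```text
clock: 26.05
position: [0.4874, -0.0078, 0.1852]
ee_rot: [0.71, 0.704, -0.001, 0.001]
ft_force: [-1.0, 1.2, 0.8]
grip_width: 0.285
grasp_force: 0.0
```

Run:
```python
from h import *
p=camera("top");cv2.imwrite("pics/t9.png",p["img"][...,::-1])
o=manip.get_obs();print(o["position"],o["ft_force"],o["clock"])
for q in ("used_cap_a","clean_cap","vial","reagent_jar"):
    for b in boxes_of(q,p):print(q,b["position"],b["conf"])
```

```text
[ 0.487435   -0.00525442  0.18513432] [-0.4921965   1.32055192  0.56927762] 26.1
used_cap_a [0.6115, 0.3002, 0.0172] 0.69
used_cap_a [0.5481, 0.3053, 0.0174] 0.46
clean_cap [0.6119, 0.2999, 0.0198] 0.72
vial [0.7565, -0.0706, 0.0488] 0.72
reagent_jar [0.7552, -0.214, 0.062] 0.94
```

View pics/t9.png

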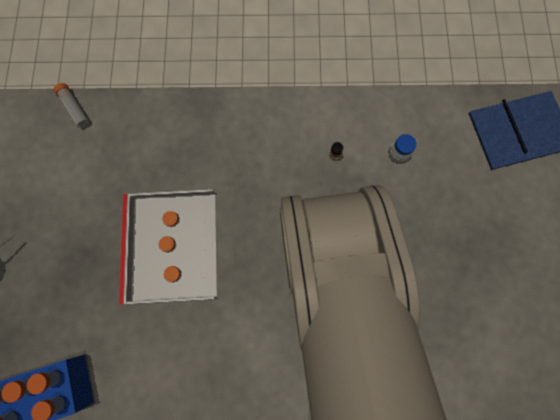

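All three orange caps lie in the tray at (171, 219), (167, 244) and (172, 274), and the vial and jar are unmoved. The arm hides the blue cap, so I'll check it with the other cameras.

Run:
```python
from h import *
for c in ("scene","wrist"):
  p=camera(c)
  for b in boxes_of("clean_cap",p):print(c,b["position"],b["conf"])
print(manip.get_obs()["joint_velocities"])
```

```text
scene [0.535, -0.0713, 0.0141] 0.64
wrist [0.5093, -0.0608, 0.0117] 0.78
[ 0.00063885  0.00011604  0.00405267 -0.00227436  0.00126045  0.00052609
  0.00024944]
```

```bash
python3 -c "
from workcell import ticket
print(ticket.hand_in())"
```

```text
the job is handed in; nothing more can be done
None
```

I pushed all three orange caps into the tray and handed the job in at about 26 s; the vial and jar haven't moved, and the blue cap reads within about 25 mm of its start in partly blocked views (no sign it was touched).

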